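Vortex a sample tube on a touch-operated mixer

ROBOT

A 6-joint arm with a two-finger parallel gripper is mounted at the origin on a cart in front of the work surface, level with it; the furniture and walls round the work are solid. World frame = base frame: x ahead of the robot, y to its left, z up, the work surface at z = 0. Lengths are in m, angles in rad, forces in N, time in s.
With the tool pointing down it reaches from about 0.325 to 0.85 m from the base axis. Payload 15.5 kg.
Tool frame: the origin (TCP) lies at the very end of the fingers, on their centre line; the grasp point (between the pads) lies r.tcp_to_grasp behind it (r.tcp_to_grasp is the distance from the TCP to the grasp point, in m); z points along the fingers, y is the line along which they close (so a half turn about z gives the same grasp; the last joint's range is limited). The gripper opens to 91 mm and grips with 3 to 60 N. Pads are 32 mm wide; open, the fingers measure 118 mm over their backs; the gripper's body (76 mm by 178 mm) begins 60 mm behind the grasp point.
Start: joints at [1.01, 0.494, 1.345, -0, 1.302, -0.096], TCP at [0.281, 0.558, 0.214] pointing down, gripper open.
Joint ranges: [-2.91, 2.91], [-0.82, 2.16], [0.22, 2.67], [-1.22, 4.37], [0.12, 2.79], [-3.08, 3.08]. Speed limits (rad/s): [1.89, 1.89, 2.57, 3.01, 3.01, 3.01].

INTERFACE

Orientations are given as a unit quaternion [x, y, z, w].
In Python, from plant import sensors, optics, job, models, r gives the robot as it stands.
- The arm moves only by the tool move_arm, never from a script. Its argument "commands" is a list of rows, each an object with "delta_rot": the turn, a rotation vector about the world's x, y, z scaled (see below), a list of three; "xyz": the shift along the world's x, y, z scaled (see below), a list of three; "fingers": the closure, from -1 (fully open) to 1 (shut). A call has 1 to 10 rows; each row is the pose to reach, as a shift and turn from the pose commanded when the call began; what a row does not reach only later rows make up. The controller multiplies each number of a shift by 0.2 m and each number of a turn by 0.5 rad. A row lasts 1/12 s, in which the tool goes at most 41.7 mm and 7.16 degrees, less where a joint would pass 70% of its speed; a pose out of reach is approached as far as the arm can. A call with a number of a shift or a turn outside -1 to 1 is refused whole. A call with a gripper value outside its range is refused whole. The fingers move at their own pace and stop on an object; "grip_force" is the grip in N (left out, the last holds). Time passes only in rows, so rows that repeat a pose let the fingers close. It gives the time, the measured TCP pose, the force, the opening and the grip force at its end, in the units of the state.
- sensors.get_obs(): the state, without advancing time (a new reading comes with each control period).
- optics.read_camera(name): name is "side" or "top" or "wrist"; returns a dict with "img" (420x560x3 uint8, red, green, blue), "depth" (420x560 float32, m along the optical axis (not along the pixel's ray), 0 where there is no reading), "fx", "fy", "cx", "cy" (pixels), "R" (3x3) and "t" (3): a world point X has camera coordinates R X + t. Camera axes: x right, y down, z forward; pixel columns grow to the right and rows downward; lengths in m; the calibration is good to about 2 mm. A picture is of the moment at which its call begins.
- job.sign_off(): hands the job in; it is judged then, once.
Trained networks look in the newest picture that a camera, given by its name, has taken for a name from the list of things; names that differ only in an ending like _2 or _b are one class to them, and where a whole thing is asked for, a point or a joint stands for the part that bears it (a point fixed in the world has none). Each returns a list of dicts, best first, with "confidence" (0 to 1); they miss things now and then, are a little off and sometimes report something else, mostly with a low value. They report only what shows in the picture. A call takes as long as a camera call.
- models.search_frame(camera, thing): "xyz" ([x, y, z] in m, in world coordinates, good to about 4 mm: the middle of the surface that is visible of it).
- models.spot_point(camera, thing): "xyz" ([x, y, z] in m, in world coordinates, good to about 4 mm: a listed point, or the origin of a listed thing).
The state is a dict: "time_s": time; "joint_pos": joint angles; "joint_velocities": joint speeds; "tau": joint torques, N m; "tool_pos": TCP position; "tcp_rot": TCP orientation; "ft_force": force on the tool from outside, world axes, zero at the start; "ft_torque": the same for the moment, N m; "grip_width": opening from 0.0 (shut) to 1.0 (fully open); "grip_force": force on a finger pad.
Only numpy, scipy, OpenCV 4.12 (cv2) and the standard library are available. Lean on these libraries where they do the work, as an engineer would, in place of code of your own. Each camera call takes 0.05 s, during which the arm holds its last target. There are 200 camera calls.

TASK

Switch the vortex mixer on: push its toggle lever, which leans away from the dial, right over to the dial's side. Then take the tube that stands by itself at one end of the rack, set it upright with its tip in the mixer's rubber cup, press the spring-loaded cup about half way down with it (5 of its 10 mm, never onto the stop) and keep it pressed there for 5 seconds. Finish while still holding the tube pressed in the cup, and leave the rack, its other two tubes and everything else on the bench where they stand.

Things in the scene. Friction and masses are not known exactly. Their poses are not given: they have to be found in the camera images.
- mixer: The vortex mixer, a white box fixed to the bench, 116 mm wide, 170 mm deep, 71 mm high; its front (own -x) slopes at 30 degrees down to 37 mm. Origin at bench height under its middle; own x points to its back, z up. The black cup stands on a grey collar at own x 30 mm; on the slope are the toggle (own y +27 mm) and a fixed black dial (own y -25 mm, 29 mm across, 15 mm high).
- mixer_cup (a joint): Travel of the rubber cup straight down, in m: 0 = up, 0.010 = down on its stop. A spring pushes it up: about 2 N to start, plus 0.6 N per mm (5 N at half way, 8 N at the stop).
- cup_floor (a point): Centre of the floor inside the rubber cup, 99 mm above the bench when the cup is up; moves down with it. The cup is a round black rubber funnel 43 mm across at the rim, its rim 18 mm above this floor; the opening is 30 mm across at the rim and narrows to 22 mm at the floor. z up.
- mixer_switch (a joint): Angle of the steel toggle lever in rad: 0 = off, leaning to the mixer's own +y (outwards, away from the dial); 0.8 = on, pushed over to own -y, the dial's side. It swings sideways in the plane square to the sloping panel, stays wherever it is left and needs about 1.5 N at the tip.
- switch_tip (a point): Centre of the ball (9 mm across) at the end of the toggle lever, which is 24 mm long and 6 mm thick and stands on the sloping panel. The ball is at own (-67, 36, 77) mm of the mixer when off and at (-67, 18, 77) when on; the panel below it is at height 46 mm.
- sample_tube: The tube to be mixed: a clear conical tube 119 mm long, 17 mm across, with a screw cap 20 mm across on its top 13 mm; about 20 g. It stands upright by itself at one end of the rack (the other two stand side by side at the other end). Origin at its tip (bottom end), z along it towards the cap. It stands 4 mm above the bench, in a square hole 18 mm wide in the rack's top grid.
- rack: Test-tube rack 66 x 115 mm, 64 mm high, loose, with 3 x 5 holes 21 mm apart. Origin under its centre, own y along its length; the sample stands at own (0, 41) mm.
- other_tube_a: Another such tube, in the rack at own (-21, -41) mm; origin at its tip. Not to be disturbed.
- other_tube_b: Another such tube, in the rack at own (0, -41) mm, beside the first; origin at its tip. Not to be disturbed.
- bottle: White reagent bottle, 70 mm across, 140 mm high, at the back of the bench; bystander.
- tips: Box of pipette tips with its lid shut, 74 x 122 x 63 mm, at the back of the bench; bystander.
- dish: Petri dish 59 mm across, 15 mm high, at the back of the bench; bystander.
- timer: Small bench timer 60 x 64 x 20 mm, at the back of the bench; bystander.
- pipette: Pipette lying on its side along x between rack and mixer, 44 x 236 mm, 28 mm high; bystander.
- mouse: Computer mouse 108 x 60 mm, 36 mm high, on the right; bystander.
- tray: Clear gel casting tray 80 x 90 mm, 26 mm high, on the right; bystander.
- freezer_box: Pale card freezer box 76 x 76 mm, 43 mm high, lid on, on the left; bystander.

How it is judged:
By the outcome, as a careful person would: the job done as asked, in the order asked, and still so for the second after the job is handed in, while the arm keeps its last pose, push and grip.
It also fails if it takes over 58 s, if anything falls off the work surface, if the arm or the gripper's body presses on something with over 40 N, if the wrist force passes 120 N, or if a joint passes its speed limit or range.

## Working session

There is one attempt and no reset: what is moved stays moved. The work goes in short steps, Python scripts to look and compute and a tool call to move; the robot and the scene stay as the last step left them, time stands still between calls to the robot, and variables do not carry over. Pictures are saved under pics/ and viewed, at most 10 in all, crops included, and the job is handed in when it is done.

Besides the shell and the picture viewer there is one more tool, called in YAML: its name, and indented under it one key for each argument. move_arm: Moves the arm, as the interface text tells. Shifts and turns lie within -1 to 1; 1 stands for 0.2 m of shift or 0.5 rad of turn. Its arguments: {"type":"object","properties":{"commands":{"type":"array"},"grip_force":{"type":"number"}},"required":["commands"]}

```bash
mkdir -p pics
cat > h.py <<'E'
import numpy as np, cv2
from plant import sensors, optics, job, models, r
def shot(n,f):
    c=optics.read_camera(n); cv2.imwrite('pics/'+f,c['img'][:,:,::-1]); return c
E
python3 - <<'E'
from h import *
o=sensors.get_obs(); print({k:np.round(v,3) for k,v in o.items()}, r.tcp_to_grasp)
ims=[]
for n in ['top','side']:
    c=shot(n,n+'0.png'); np.savez('pics/'+n+'0.npz',**c); print(n,np.round(-c['R'].T@c['t'],3),np.round(c['R'],2).tolist())
    for t in ['mixer','cup_floor','switch_tip','sample_tube','rack','mixer_cup','pipette','freezer_box','bottle','mouse','tray']:
        print(n,t,[(np.round(d['xyz'],3).tolist(),round(d['confidence'],2)) for d in models.spot_point(n,t)[:4]])
E
```

```text
{'time_s': np.float64(0.0), 'joint_pos': array([ 1.009,  0.494,  1.346,  0.   ,  1.303, -0.095]), 'joint_velocities': array([-0.001,  0.001,  0.001,  0.   , -0.002,  0.   ]), 'tau': array([ 2.0000e-03, -8.7881e+01, -3.8187e+01,  7.1000e-02,  5.3000e-02,
        0.0000e+00]), 'tool_pos': array([0.28 , 0.558, 0.213]), 'tcp_rot': array([ 0.231,  0.973, -0.001, -0.   ]), 'ft_force': array([-0.585,  0.148, -0.176]), 'ft_torque': array([-0.026,  0.048, -0.02 ]), 'grip_force': np.float64(0.0), 'grip_width': np.float64(1.0)} 0.0188
top [0.37  0.03  1.353] [[0.02, -1.0, 0.02], [-0.99, -0.02, -0.15], [0.15, -0.02, -0.99]]
top mixer [([0.526, -0.008, -0.002], 0.66)]
top cup_floor [([0.578, -0.224, 0.098], 0.66), ([0.471, 0.416, 0.002], 0.4)]
top switch_tip [([0.728, -0.127, -0.001], 0.2)]
top sample_tube [([0.72, 0.0, 0.004], 0.43)]
top rack [([0.552, 0.218, 0.001], 0.85), ([0.718, -0.0, 0.007], 0.46)]Traceback (most recent call last):
  File "<stdin>", line 7, in <module>
ValueError: it knows: bottle, cup_floor, dish, freezer_box, mixer, mouse, other_tube, pipette, rack, sample_tube, switch_tip, timer, tips, tray
```

View pictures.

Run:
```python
from h import *
n='side'
c=shot(n,n+'0.png'); np.savez('pics/'+n+'0.npz',**c); print(n,np.round(-c['R'].T@c['t'],3),np.round(c['R'],2).tolist())
for t in ['mixer','cup_floor','switch_tip','sample_tube','other_tube','rack']:
        print(n,t,[(np.round(d['xyz'],3).tolist(),round(d['confidence'],2)) for d in models.spot_point(n,t)[:4]])
```

```text
side [0.461 1.601 0.812] [[-1.0, -0.09, 0.0], [-0.04, 0.41, -0.91], [0.08, -0.91, -0.41]]
side mixer [([0.552, -0.228, 0.004], 0.92)]
side cup_floor [([0.581, -0.231, 0.102], 0.4)]
side switch_tip []
side sample_tube [([0.517, 0.198, 0.006], 0.72), ([0.553, 0.217, 0.0], 0.48)]
side other_tube []
side rack [([0.554, 0.218, 0.0], 0.98)]
```

View pics/top0.png

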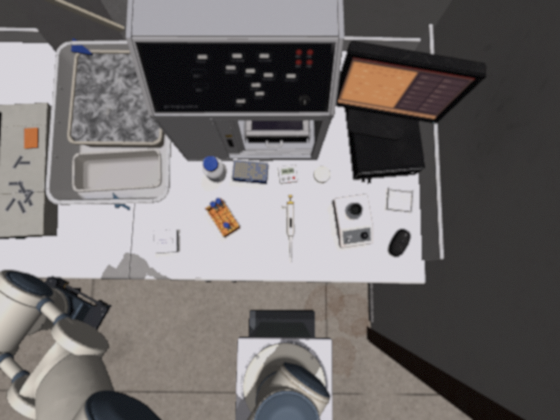

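View pics/side0.png

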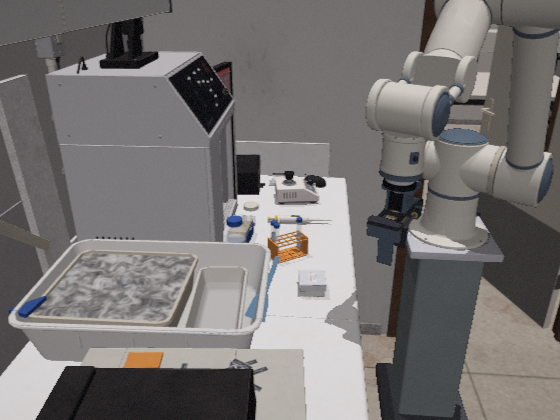

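Run:
```python
from h import *
c=np.load('pics/top0.npz'); im=c['img'][:,:,::-1]
a=cv2.resize(im[190:250,195:250],None,fx=7,fy=7,interpolation=cv2.INTER_CUBIC)
b=cv2.resize(im[190:250,325:380],None,fx=7,fy=7,interpolation=cv2.INTER_CUBIC)
cv2.imwrite('pics/crop.png',np.hstack([a,b]))
v,u=np.mgrid[0:420,0:560]; z=c['depth']
P=(np.stack([(u-c['cx'])/c['fx']*z,(v-c['cy'])/c['fy']*z,z],-1)-c['t'])@c['R']
np.save('pics/Ptop.npy',P)
print(c['fx'])
# mixer: pts near with z>0.06..0.078
m=(z>0)&(P[...,0]>.4)&(P[...,0]<.7)&(P[...,1]>-.33)&(P[...,1]<-.13)
for lo,hi in [(.03,.2),(.062,.080),(.1,.14)]:
    k=m&(P[...,2]>lo)&(P[...,2]<hi); q=P[k]
    print(lo,len(q),np.round(q.mean(0),3) if len(q) else '', q[:,:2].min(0),q[:,:2].max(0), cv2.minAreaRect(q[:,:2].astype(np.float32)))
hsv=cv2.cvtColor(c['img'],cv2.COLOR_RGB2HSV)
k=(P[...,0]>.4)&(P[...,0]<.7)&(P[...,1]>.12)&(P[...,1]<.32)&(P[...,2]>.1)
n,l,s,ce=cv2.connectedComponentsWithStats(k.astype(np.uint8))
for i in range(1,n): print(s[i],np.round(P[l==i].mean(0),3))
k=(P[...,0]>.4)&(P[...,0]<.7)&(P[...,1]>.12)&(P[...,1]<.32)&(P[...,2]>.05)&(P[...,2]<.075)
print(cv2.minAreaRect(P[k][:,:2].astype(np.float32)))
```

```text
384.60149285543366
0.03 1770 [ 0.552 -0.225  0.067] [ 0.46209024 -0.2947515 ] [ 0.6999086  -0.15858157] ((0.5809370875358582, -0.2263203263282776), (0.23681233823299408, 0.13435333967208862), 0.7698479890823364)
0.062 1148 [ 0.566 -0.224  0.07 ] [ 0.4763037  -0.28941445] [ 0.64150932 -0.16001604] ((0.5586247444152832, -0.2268345057964325), (0.1549696922302246, 0.11582755297422409), 9.551222801208496)
0.1 102 [ 0.583 -0.225  0.113] [ 0.56149241 -0.24167762] [ 0.60217738 -0.20455118] ((0.5818397402763367, -0.2231132537126541), (0.03708746284246445, 0.04062283784151077), 88.43787384033203)
[204 168  15   8  74] [0.695 0.253 0.118]
[219 173   1   1   1] [0.694 0.229 0.1  ]
[208 175   1   1   1] [0.686 0.265 0.101]
[209 197  12  10  69] [0.593 0.235 0.121]
[223 222   6   6  31] [0.519 0.198 0.121]
((0.596002459526062, 0.2021280825138092), (0.15177777409553528, 0.21299810707569122), 87.26299285888672)
```

View pics/crop.png

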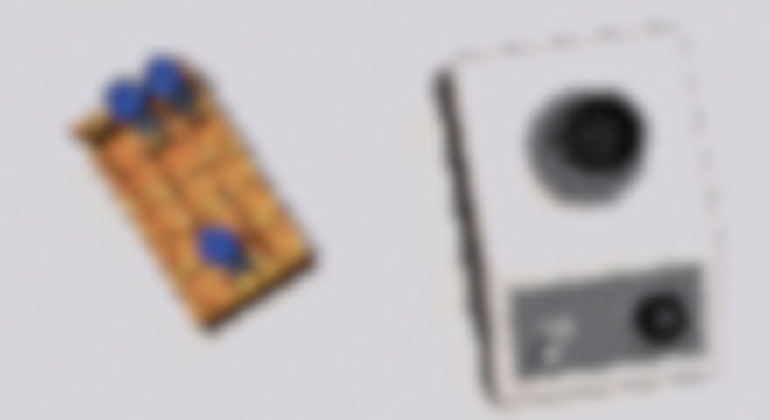

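move_arm:
  commands:
    - {"xyz": [0.25,-1,0],"delta_rot": [0,0,-1],"fingers": 1}
    - {"xyz": [0.25,-1,0],"delta_rot": [0,0,-1],"fingers": 1}
    - {"xyz": [0.25,-1,0],"delta_rot": [0,0,-1],"fingers": 1}
    - {"xyz": [0.25,-1,0],"delta_rot": [0,0,-1],"fingers": 1}
    - {"xyz": [0.25,-1,0],"delta_rot": [0,0,-1],"fingers": 1}
    - {"xyz": [0.25,-1,0],"delta_rot": [0,0,-1],"fingers": 1}
    - {"xyz": [0.25,-1,0],"delta_rot": [0,0,-1],"fingers": 1}
  grip_force: 10

```text
time_s: 1.23
tool_pos: [0.3312, 0.3569, 0.2143]
tcp_rot: [0.466, 0.885, 0.0, 0.0]
ft_force: [-0.2, 1.2, 0.5]
grip_width: 0.522
grip_force: 0.0
```

move_arm:
  commands:
    - {"xyz": [0.25,-1,0],"delta_rot": [0,0,-0.88],"fingers": 1}
    - {"xyz": [0.25,-1,0],"delta_rot": [0,0,-0.88],"fingers": 1}
    - {"xyz": [0.25,-1,0],"delta_rot": [0,0,-0.88],"fingers": 1}
    - {"xyz": [0.25,-1,0],"delta_rot": [0,0,-0.88],"fingers": 1}
    - {"xyz": [0.25,-1,0],"delta_rot": [0,0,-0.88],"fingers": 1}
    - {"xyz": [0.25,-1,0],"delta_rot": [0,0,-0.88],"fingers": 1}
    - {"xyz": [0.25,-1,0],"delta_rot": [0,0,-0.88],"fingers": 1}

```text
time_s: 1.82
tool_pos: [0.3817, 0.1576, 0.2141]
tcp_rot: [0.648, 0.762, 0.0, 0.0]
ft_force: [0.1, -0.2, 0.4]
grip_width: 0.016
grip_force: 0.0
```

move_arm:
  commands:
    - {"xyz": [0.25,-1,0],"delta_rot": [0,0,0],"fingers": 1}
    - {"xyz": [0.25,-1,0],"delta_rot": [0,0,0],"fingers": 1}
    - {"xyz": [0.25,-1,0],"delta_rot": [0,0,0],"fingers": 1}
    - {"xyz": [0.25,-1,0],"delta_rot": [0,0,0],"fingers": 1}
    - {"xyz": [0.25,-1,0],"delta_rot": [0,0,0],"fingers": 1}
    - {"xyz": [0.25,-1,0],"delta_rot": [0,0,0],"fingers": 1}
    - {"xyz": [0.25,-1,0],"delta_rot": [0,0,0],"fingers": 1}

```text
time_s: 2.4
tool_pos: [0.4318, -0.0418, 0.2138]
tcp_rot: [0.647, 0.763, 0.0, 0.0]
ft_force: [0.4, 0.6, 0.6]
grip_width: 0.008
grip_force: 0.0
```

move_arm:
  commands:
    - {"xyz": [0.2,-0.65,0],"delta_rot": [0,0,0],"fingers": 1}
    - {"xyz": [0.2,-0.65,0],"delta_rot": [0,0,0],"fingers": 1}
    - {"xyz": [0.2,-0.65,0],"delta_rot": [0,0,0],"fingers": 1}
    - {"xyz": [0.2,-0.65,0],"delta_rot": [0,0,0],"fingers": 1}
    - {"xyz": [0.2,-0.65,0],"delta_rot": [0,0,0],"fingers": 1}
    - {"xyz": [0.2,-0.65,0],"delta_rot": [0,0,0],"fingers": 1}

```text
time_s: 2.9
tool_pos: [0.4712, -0.1698, 0.2136]
tcp_rot: [0.646, 0.763, 0.0, -0.001]
ft_force: [-0.6, 0.3, 0.6]
grip_width: 0.006
grip_force: 0.0
```

Run:
```python
from h import *
from scipy.spatial.transform import Rotation as R
o=sensors.get_obs(); q=R.from_quat(o['tcp_rot']).as_matrix(); print(o['time_s'],o['tool_pos'],q.round(3).tolist(),o['joint_pos'].round(2),o['grip_width'],o['ft_force'])
c=shot('wrist','w0.png'); np.savez('pics/w0.npz',**c); print(np.round(-c['R'].T@c['t'],3),c['R'].round(2).tolist())
for t in ['switch_tip','cup_floor','mixer']:
    print(t,[(np.round(d['xyz'],4).tolist(),round(d['confidence'],2)) for d in models.spot_point('wrist',t)[:4]])
```

```text
2.9 [ 0.47115712 -0.16975605  0.2135639 ] [[-0.166, 0.986, -0.001], [0.986, 0.166, 0.001], [0.001, -0.0, -1.0]] [-0.47  0.32  1.65  0.    1.18 -0.63] 0.005987027357346881 [-0.57008563  0.34462701  0.59641033]
[ 0.459 -0.103  0.386] [[0.99, 0.17, -0.0], [0.16, -0.96, 0.24], [0.04, -0.24, -0.97]]
switch_tip []
cup_floor []
mixer []
```

View pics/w0.png

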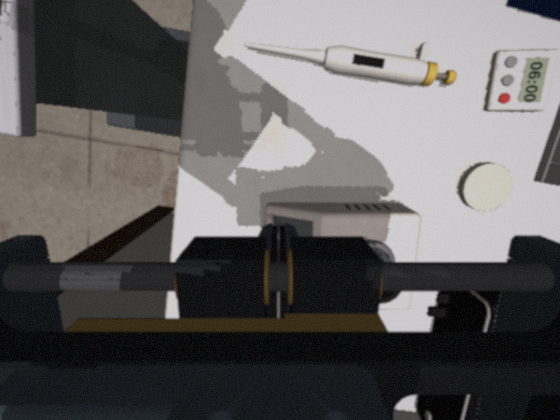

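move_arm:
  commands:
    - {"xyz": [0.1,-0.65,0.2],"delta_rot": [0,0,0],"fingers": 1}
    - {"xyz": [0.1,-0.65,0.2],"delta_rot": [0,0,0],"fingers": 1}
    - {"xyz": [0.1,-0.65,0.2],"delta_rot": [0,0,0],"fingers": 1}
    - {"xyz": [0.1,-0.65,0.2],"delta_rot": [0,0,0],"fingers": 1}
    - {"xyz": [0.1,-0.65,0.2],"delta_rot": [0,0,0],"fingers": 1}
    - {"xyz": [0.1,-0.65,0.2],"delta_rot": [0,0,0],"fingers": 1}

```text
time_s: 3.6
tool_pos: [0.4907, -0.3009, 0.2538]
tcp_rot: [0.647, 0.763, 0.0, -0.0]
ft_force: [-0.4, 0.6, 0.4]
grip_width: 0.003
grip_force: 0.0
```

Run:
```python
from h import *
c=shot('wrist','w1.png'); np.savez('pics/w1.npz',**c); print(np.round(-c['R'].T@c['t'],3))
for t in ['switch_tip','cup_floor','mixer']:
    for d in models.spot_point('wrist',t)[:3]:
        p=c['R']@np.array(d['xyz'])+c['t']; print(t,np.round(d['xyz'],4),round(d['confidence'],2),(p[:2]/p[2]*[c['fx'],c['fy']]+[c['cx'],c['cy']]).round())
```

```text
[ 0.479 -0.234  0.426]
switch_tip [ 0.4788 -0.2078  0.0776] 0.5 [282. 107.]
cup_floor [ 0.5829 -0.2239  0.0978] 0.78 [379. 139.]
mixer [ 0.5527 -0.2294 -0.0054] 0.9 [332. 137.]
```

View pics/w1.png

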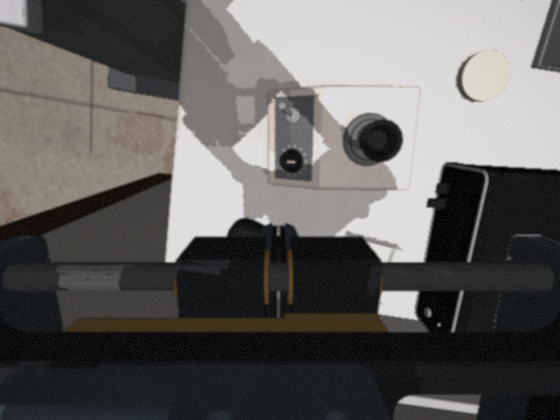

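Run:
```python
from h import *
c=np.load('pics/w1.npz'); v,u=np.mgrid[0:420,0:560]; z=c['depth']
P=(np.stack([(u-c['cx'])/c['fx']*z,(v-c['cy'])/c['fy']*z,z],-1)-c['t'])@c['R']
box=(v<200)&(u>240)&(u<440)&(z>0)
for lo,hi in [(.025,.2),(.065,.076),(.108,.13)]:
    q=P[box&(P[...,2]>lo)&(P[...,2]<hi)]
    print(lo,len(q),np.round(q.mean(0),4),cv2.minAreaRect(q[:,:2].astype(np.float32)))
# toggle: points >10 mm above the panel plane
k=box&(u>265)&(u<305)&(v<125)&(P[...,2]>.066)
q=P[k]; print(np.c_[u[k],v[k],q.round(4)][:60:2])
im=cv2.resize(c['img'][70:200,250:440,::-1],None,fx=4,fy=4,interpolation=cv2.INTER_CUBIC); cv2.imwrite('pics/w1c.png',im)
```

```text
0.025 15120 [ 0.55   -0.2287  0.0709] ((0.5787394046783447, -0.23517538607120514), (0.222952738404274, 0.1328822523355484), 8.694794654846191)
0.065 9417 [ 0.5658 -0.2263  0.0714] ((0.5590659976005554, -0.22933676838874817), (0.15039896965026855, 0.11553540825843811), 8.846925735473633)
0.108 971 [ 0.582  -0.2254  0.1163] ((0.5801995992660522, -0.22578418254852295), (0.04121261090040207, 0.04085060954093933), 61.49184036254883)
[[ 2.810e+02  1.020e+02  4.767e-01 -2.034e-01  8.030e-02]
 [ 2.830e+02  1.020e+02  4.788e-01 -2.029e-01  7.900e-02]
 [ 2.800e+02  1.030e+02  4.759e-01 -2.047e-01  8.160e-02]
 [ 2.820e+02  1.030e+02  4.779e-01 -2.043e-01  8.160e-02]
 [ 2.840e+02  1.030e+02  4.800e-01 -2.041e-01  8.260e-02]
 [ 2.790e+02  1.040e+02  4.750e-01 -2.057e-01  8.010e-02]
 [ 2.810e+02  1.040e+02  4.771e-01 -2.056e-01  8.310e-02]
 [ 2.830e+02  1.040e+02  4.792e-01 -2.052e-01  8.270e-02]
 [ 2.850e+02  1.040e+02  4.812e-01 -2.049e-01  8.290e-02]
 [ 2.790e+02  1.050e+02  4.751e-01 -2.068e-01  8.160e-02]
 [ 2.810e+02  1.050e+02  4.772e-01 -2.067e-01  8.400e-02]
 [ 2.830e+02  1.050e+02  4.793
[... 372 characters left out ...]
02]
 [ 2.810e+02  1.070e+02  4.776e-01 -2.086e-01  8.390e-02]
 [ 2.830e+02  1.070e+02  4.797e-01 -2.082e-01  8.300e-02]
 [ 2.850e+02  1.070e+02  4.818e-01 -2.079e-01  8.300e-02]
 [ 2.870e+02  1.070e+02  4.840e-01 -2.070e-01  7.580e-02]
 [ 2.800e+02  1.080e+02  4.767e-01 -2.096e-01  8.140e-02]
 [ 2.820e+02  1.080e+02  4.788e-01 -2.095e-01  8.410e-02]
 [ 2.840e+02  1.080e+02  4.809e-01 -2.089e-01  8.070e-02]
 [ 2.860e+02  1.080e+02  4.831e-01 -2.083e-01  7.700e-02]
 [ 2.880e+02  1.080e+02  4.853e-01 -2.076e-01  7.330e-02]
 [ 2.810e+02  1.090e+02  4.779e-01 -2.105e-01  8.140e-02]
 [ 2.830e+02  1.090e+02  4.800e-01 -2.101e-01  8.070e-02]
 [ 2.850e+02  1.090e+02  4.821e-01 -2.098e-01  8.130e-02]]
```

View pics/w1c.png

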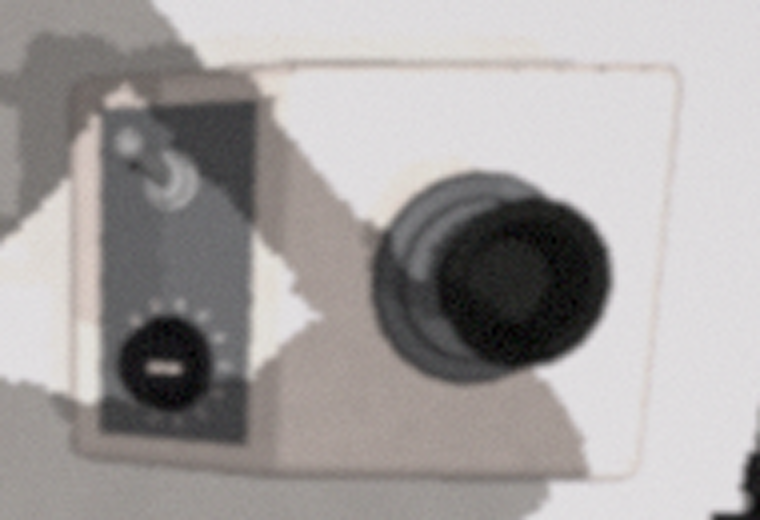

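move_arm:
  commands:
    - {"xyz": [-0.08,0.63,0],"delta_rot": [0,0,0],"fingers": 1}
    - {"xyz": [-0.08,0.63,0],"delta_rot": [0,0,0],"fingers": 1}
    - {"xyz": [-0.08,0.63,-0.2],"delta_rot": [0,0,0],"fingers": 1}
    - {"xyz": [-0.08,0.63,-0.4],"delta_rot": [0,0,0],"fingers": 1}
    - {"xyz": [-0.08,0.63,-0.6],"delta_rot": [0,0,0],"fingers": 1}
    - {"xyz": [-0.08,0.63,-0.75],"delta_rot": [0,0,0],"fingers": 1}
    - {"xyz": [-0.08,0.63,-0.85],"delta_rot": [0,0,0],"fingers": 1}
    - {"xyz": [-0.08,0.63,-0.95],"delta_rot": [0,0,0],"fingers": 1}
    - {"xyz": [-0.08,0.63,-0.95],"delta_rot": [0,0,0],"fingers": 1}
    - {"xyz": [-0.08,0.63,-0.95],"delta_rot": [0,0,0],"fingers": 1}

```text
time_s: 4.63
tool_pos: [0.4741, -0.1747, 0.0637]
tcp_rot: [0.646, 0.763, -0.0, -0.001]
ft_force: [0.9, 0.1, 0.4]
grip_width: 0.005
grip_force: 0.0
```

move_arm:
  commands:
    - {"xyz": [0.004,-0.025,0],"delta_rot": [0,0,0],"fingers": 1}
    - {"xyz": [0.008,-0.05,0],"delta_rot": [0,0,0],"fingers": 1}
    - {"xyz": [0.012,-0.075,0],"delta_rot": [0,0,0],"fingers": 1}
    - {"xyz": [0.015,-0.1,0],"delta_rot": [0,0,0],"fingers": 1}
    - {"xyz": [0.018,-0.115,0],"delta_rot": [0,0,0],"fingers": 1}
    - {"xyz": [0.02,-0.125,0],"delta_rot": [0,0,0],"fingers": 1}
    - {"xyz": [0.02,-0.125,0],"delta_rot": [0,0,0],"fingers": 1}
    - {"xyz": [0.02,-0.125,0],"delta_rot": [0,0,0],"fingers": 1}

```text
time_s: 5.3
tool_pos: [0.4782, -0.1991, 0.0643]
tcp_rot: [0.647, 0.763, 0.001, -0.001]
ft_force: [-0.5, 20.2, 13.3]
grip_width: 0.009
grip_force: 10.2
```

Run:
```python
from h import *
print(sensors.get_obs()['ft_force'])
```

```text
[-0.54397192 20.16830666 13.34185736]
```

move_arm:
  commands:
    - {"xyz": [-0.02,0.1,0],"delta_rot": [0,0,0],"fingers": 1}
    - {"xyz": [-0.02,0.1,0.2],"delta_rot": [0,0,0],"fingers": 1}
    - {"xyz": [-0.02,0.1,0.4],"delta_rot": [0,0,0],"fingers": 1}
    - {"xyz": [-0.02,0,0.6],"delta_rot": [0,0,0],"fingers": 1}
    - {"xyz": [0,-0.2,0.8],"delta_rot": [0,0,0],"fingers": 1}
    - {"xyz": [0,-0.4,0.95],"delta_rot": [0,0,0],"fingers": 1}
    - {"xyz": [0.05,-0.5,0.95],"delta_rot": [0,0,0],"fingers": 1}
    - {"xyz": [0.05,-0.5,0.95],"delta_rot": [0,0,0],"fingers": 1}

```text
time_s: 5.97
tool_pos: [0.491, -0.3075, 0.2581]
tcp_rot: [0.647, 0.762, -0.0, 0.005]
ft_force: [-1.3, -0.2, -0.0]
grip_width: 0.006
grip_force: 0.0
```

Run:
```python
from h import *
o=sensors.get_obs(); print(o['time_s'],o['tool_pos'],o['ft_force'])
c=optics.read_camera('wrist')
for t in ['switch_tip','cup_floor']: print(t,[(np.round(d['xyz'],4),round(d['confidence'],2)) for d in models.spot_point('wrist',t)])
v,u=np.mgrid[0:420,0:560]; z=c['depth']
P=(np.stack([(u-c['cx'])/c['fx']*z,(v-c['cy'])/c['fy']*z,z],-1)-c['t'])@c['R']
d=P-[.5514,-.2297,0]; th=np.radians(9); x=d[...,0]*np.cos(th)+d[...,1]*np.sin(th); y=-d[...,0]*np.sin(th)+d[...,1]*np.cos(th)
k=(abs(x+.067)<.015)&(abs(y-.025)<.03)&(P[...,2]>.076)&(v<210)
print(k.sum(),x[k].mean(),y[k].mean(),y[k].min(),y[k].max(),P[k].max(0))
cv2.imwrite('pics/w2c.png',cv2.resize(c['img'][60:200,230:430,::-1],None,fx=3,fy=3))
```

```text
5.9667 [ 0.49096223 -0.30745022  0.25814527] [-1.28248085 -0.20093736 -0.02917017]
switch_tip [(array([ 0.4794, -0.2245,  0.0777]), 0.54)]
cup_floor [(array([ 0.5838, -0.2251,  0.102 ]), 0.64)]
540 -0.07331487075000417 0.003419615882700479 0.001976660845651153 0.020890338286177482 [ 0.48612184 -0.21970249  0.42948205]
```

View pics/w2c.png

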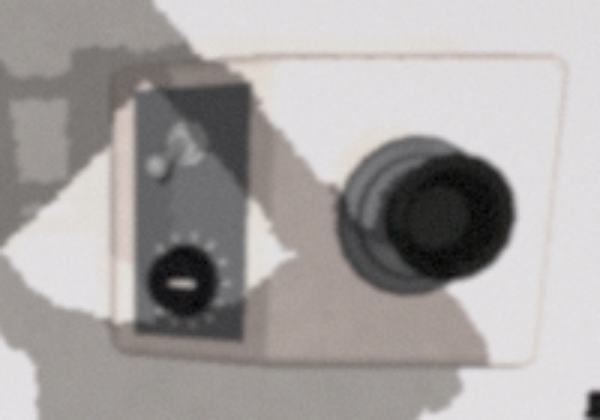

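move_arm:
  commands:
    - {"xyz": [0.17,1,0],"delta_rot": [0,0,0.7],"fingers": 0}
    - {"xyz": [0.17,1,0],"delta_rot": [0,0,0.7],"fingers": 0}
    - {"xyz": [0.17,1,0],"delta_rot": [0,0,0.7],"fingers": 0}
    - {"xyz": [0.17,1,0],"delta_rot": [0,0,0.7],"fingers": 0}
    - {"xyz": [0.17,1,0],"delta_rot": [0,0,0.7],"fingers": 0}
    - {"xyz": [0.17,1,0],"delta_rot": [0,0,0.7],"fingers": 0}

```text
time_s: 6.62
tool_pos: [0.522, -0.0939, 0.2533]
tcp_rot: [0.502, 0.865, 0.001, -0.001]
ft_force: [-0.1, 0.5, 0.2]
grip_width: 0.414
grip_force: 0.0
```

move_arm:
  commands:
    - {"xyz": [0.17,1,0],"delta_rot": [0,0,0],"fingers": 0}
    - {"xyz": [0.17,1,0],"delta_rot": [0,0,0],"fingers": 0}
    - {"xyz": [0.17,1,0],"delta_rot": [0,0,0],"fingers": 0}
    - {"xyz": [0.17,1,0],"delta_rot": [0,0,0],"fingers": 0}
    - {"xyz": [0.17,1,0],"delta_rot": [0,0,0],"fingers": 0}
    - {"xyz": [0.17,1,0],"delta_rot": [0,0,0],"fingers": 0}
    - {"xyz": [0.17,1,0],"delta_rot": [0,0,0],"fingers": 0}

```text
time_s: 7.2
tool_pos: [0.5555, 0.1018, 0.2531]
tcp_rot: [0.502, 0.865, -0.0, -0.001]
ft_force: [-0.2, -0.6, -0.3]
grip_width: 0.498
grip_force: 0.0
```

Run:
```python
from h import *
from scipy.spatial.transform import Rotation as R
o=sensors.get_obs(); q=R.from_quat(o['tcp_rot']).as_matrix(); print(o['time_s'],o['tool_pos'],q.round(3).tolist(),o['grip_width'],o['ft_force'])
c=shot('wrist','w3.png'); 
for t in ['sample_tube','other_tube','rack']: 
  for d in models.spot_point('wrist',t)[:3]:
    p=c['R']@np.array(d['xyz'])+c['t']; print(t,np.round(d['xyz'],4),round(d['confidence'],2),(p[:2]/p[2]*[c['fx'],c['fy']]+[c['cx'],c['cy']]).round())
v,u=np.mgrid[0:420,0:560]; z=c['depth']
P=(np.stack([(u-c['cx'])/c['fx']*z,(v-c['cy'])/c['fy']*z,z],-1)-c['t'])@c['R']
k=(P[...,0]>.45)&(P[...,0]<.66)&(P[...,1]>.12)&(P[...,1]<.30)&(P[...,2]>.116)&(P[...,2]<.13)&(v<225)
n,l,s,ce=cv2.connectedComponentsWithStats(k.astype(np.uint8))
for i in range(1,n):
    if s[i,4]>30: q=P[l==i]; print(s[i],q.mean(0).round(4),q.min(0).round(4),q.max(0).round(4),cv2.minEnclosingCircle(q[:,:2].astype(np.float32)))
```

```text
7.2 [0.5555457  0.10182451 0.25308009] [[-0.496, 0.868, -0.002], [0.868, 0.496, -0.0], [0.001, -0.001, -1.0]] 0.49797480963702906 [-0.21125228 -0.55586319 -0.28079005]
sample_tube [0.5222 0.2001 0.007 ] 0.91 [295. 105.]
other_tube [0.6015 0.2259 0.0031] 0.77 [356. 119.]
other_tube [0.5895 0.2435 0.0033] 0.71 [356. 102.]
rack [0.5523 0.2196 0.0037] 0.69 [322. 104.]
[373  77  23  24 421] [0.5863 0.242  0.1234] [0.5769 0.2328 0.1161] [0.5963 0.2524 0.1264] ((0.5865992903709412, 0.24244080483913422), 0.010206958279013634)
[286  85  21  23 374] [0.5192 0.1965 0.1238] [0.5095 0.1868 0.1161] [0.5289 0.2066 0.1266] ((0.5191074013710022, 0.1967419981956482), 0.010069949552416801)
[373 102  23  22 400] [0.5979 0.2248 0.1234] [0.5887 0.2154 0.116 ] [0.6085 0.2352 0.1262] ((0.5988203883171082, 0.2250676155090332), 0.010336524806916714)
```

View pics/w3.png

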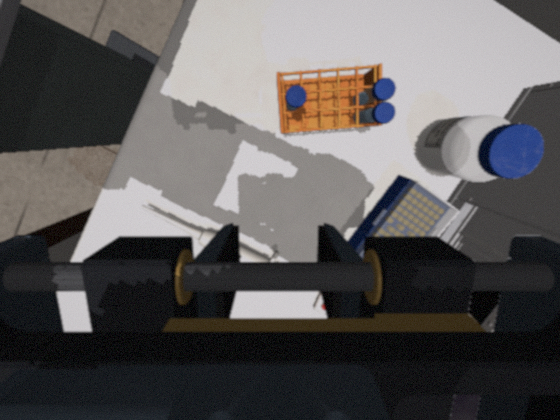

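move_arm:
  commands:
    - {"xyz": [-0.18,0.475,-0.2],"delta_rot": [0,0,0.16],"fingers": 0}
    - {"xyz": [-0.18,0.475,-0.4],"delta_rot": [0,0,0.16],"fingers": 0}
    - {"xyz": [-0.18,0.475,-0.5],"delta_rot": [0,0,0.16],"fingers": 0}
    - {"xyz": [-0.18,0.475,-0.5],"delta_rot": [0,0,0.16],"fingers": 0}
    - {"xyz": [-0.18,0.475,-0.5],"delta_rot": [0,0,0.16],"fingers": 0}
    - {"xyz": [-0.18,0.475,-0.5],"delta_rot": [0,0,0.16],"fingers": 0}

```text
time_s: 7.9
tool_pos: [0.5202, 0.1937, 0.1535]
tcp_rot: [0.469, 0.883, -0.001, -0.001]
ft_force: [0.6, -0.4, 0.6]
grip_width: 0.504
grip_force: 0.0
```

move_arm:
  commands:
    - {"xyz": [-0.005,0.015,-0.1],"delta_rot": [0,0,0],"fingers": 0}
    - {"xyz": [-0.005,0.015,-0.2],"delta_rot": [0,0,0],"fingers": 0}
    - {"xyz": [-0.005,0.015,-0.3],"delta_rot": [0,0,0],"fingers": 0}
    - {"xyz": [-0.005,0.015,-0.37],"delta_rot": [0,0,0],"fingers": 0}
    - {"xyz": [-0.005,0.015,-0.417],"delta_rot": [0,0,0],"fingers": 0}
    - {"xyz": [-0.005,0.015,-0.417],"delta_rot": [0,0,0],"fingers": 0}
    - {"xyz": [-0.005,0.015,-0.417],"delta_rot": [0,0,0],"fingers": 0}

```text
time_s: 8.48
tool_pos: [0.5206, 0.1968, 0.0715]
tcp_rot: [0.469, 0.883, 0.0, 0.0]
ft_force: [0.1, 0.6, 0.2]
grip_width: 0.501
grip_force: 0.0
```

move_arm:
  commands:
    - {"xyz": [0,0,0],"delta_rot": [0,0,0],"fingers": 1}
    - {"xyz": [0,0,0],"delta_rot": [0,0,0],"fingers": 1}
    - {"xyz": [0,0,0],"delta_rot": [0,0,0],"fingers": 1}
    - {"xyz": [0,0,0],"delta_rot": [0,0,0],"fingers": 1}
    - {"xyz": [0,0,0],"delta_rot": [0,0,0],"fingers": 1}
    - {"xyz": [0,0,0],"delta_rot": [0,0,0],"fingers": 1}
    - {"xyz": [0,0,0],"delta_rot": [0,0,0],"fingers": 1}
    - {"xyz": [0,0,0],"delta_rot": [0,0,0],"fingers": 1}
  grip_force: 30

```text
time_s: 9.15
tool_pos: [0.5201, 0.1976, 0.071]
tcp_rot: [0.469, 0.883, 0.0, 0.0]
ft_force: [-0.6, -0.2, 6.9]
grip_width: 0.212
grip_force: 30.0
```

Run:
```python
from h import *
print(sensors.get_obs()['ft_force'],sensors.get_obs()['ft_torque'])
c=optics.read_camera('wrist'); cv2.imwrite('pics/w4.png',cv2.resize(c['img'][170:420,130:430,::-1],None,fx=2.4,fy=2.4))
```

```text
[-0.64333497 -0.19097713  6.9387318 ] [-0.07456104  0.08771486 -0.0107025 ]
```

View pics/w4.png

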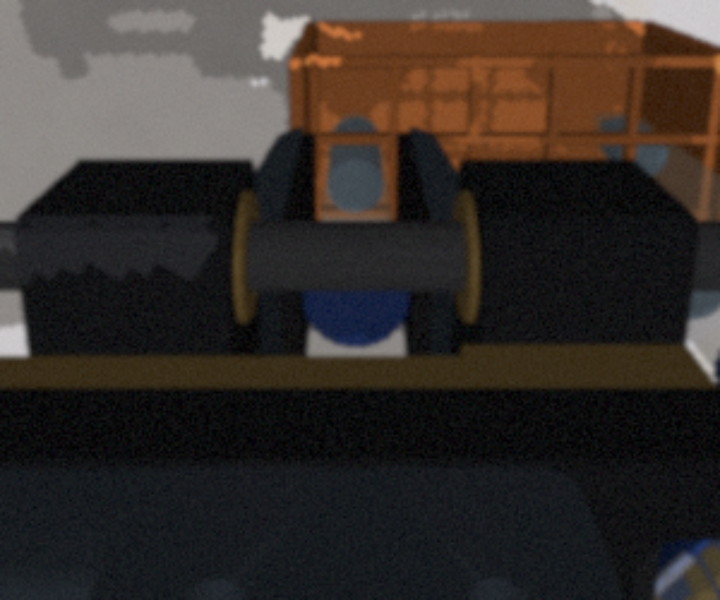

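move_arm:
  commands:
    - {"xyz": [0,0,0],"delta_rot": [0,0,0],"fingers": 0.2}
    - {"xyz": [0,0,0],"delta_rot": [0,0,0],"fingers": 0.2}
    - {"xyz": [0,0,0],"delta_rot": [0,0,0],"fingers": 0.2}
    - {"xyz": [-0.003,0,0.07],"delta_rot": [0,0,0],"fingers": 0.2}
    - {"xyz": [-0.003,0,0.13],"delta_rot": [0,0,0],"fingers": 0.2}
    - {"xyz": [-0.003,0,0.13],"delta_rot": [0,0,0],"fingers": 0.2}

```text
time_s: 9.7
tool_pos: [0.52, 0.1977, 0.0982]
tcp_rot: [0.469, 0.883, 0.001, 0.001]
ft_force: [0.6, -0.4, 0.4]
grip_width: 0.399
grip_force: 0.0
```

move_arm:
  commands:
    - {"xyz": [0,0,0],"delta_rot": [0,0,0],"fingers": 1}
    - {"xyz": [0,0,0],"delta_rot": [0,0,0],"fingers": 1}
    - {"xyz": [0,0,0],"delta_rot": [0,0,0],"fingers": 1}
    - {"xyz": [0,0,0],"delta_rot": [0,0,0],"fingers": 1}
    - {"xyz": [0,0,0],"delta_rot": [0,0,0],"fingers": 1}
    - {"xyz": [0,0,0],"delta_rot": [0,0,0],"fingers": 1}
    - {"xyz": [0,0,0],"delta_rot": [0,0,0],"fingers": 1}
  grip_force: 30

```text
time_s: 10.28
tool_pos: [0.519, 0.1974, 0.0963]
tcp_rot: [0.469, 0.883, -0.0, -0.0]
ft_force: [-0.0, 0.4, -0.8]
grip_width: 0.21
grip_force: 30.0
```

move_arm:
  commands:
    - {"xyz": [0,0,0.05],"delta_rot": [0,0,0],"fingers": 1}
    - {"xyz": [0,0,0.12],"delta_rot": [0,0,0],"fingers": 1}
    - {"xyz": [0,0,0.2],"delta_rot": [0,0,0],"fingers": 1}
    - {"xyz": [0,0,0.3],"delta_rot": [0,0,0],"fingers": 1}
    - {"xyz": [0,0,0.4],"delta_rot": [0,0,0],"fingers": 1}
    - {"xyz": [0,0,0.5],"delta_rot": [0,0,0],"fingers": 1}
    - {"xyz": [0,0,0.6],"delta_rot": [0,0,0],"fingers": 1}
    - {"xyz": [0,0,0.7],"delta_rot": [0,0,0],"fingers": 1}
    - {"xyz": [0,0,0.8],"delta_rot": [0,0,0],"fingers": 1}
    - {"xyz": [0,0,0.8],"delta_rot": [0,0,0],"fingers": 1}

```text
time_s: 11.12
tool_pos: [0.5206, 0.1979, 0.2611]
tcp_rot: [0.469, 0.883, 0.002, 0.002]
ft_force: [0.2, -0.2, -0.5]
grip_width: 0.213
grip_force: 30.0
```

Run:
```python
from h import *
c=optics.read_camera('side'); 
P=c['R']@np.array([.52,.197,.2])+c['t']; u,v=(P[:2]/P[2]*[c['fx'],c['fy']]+[c['cx'],c['cy']]).astype(int); print(u,v)
for t in ['sample_tube','rack']:
  print(t,[(np.round(d['xyz'],4),round(d['confidence'],2)) for d in models.spot_point('side',t)[:3]])
im=c['img'][v-60:v+90,u-80:u+80,::-1]
w=optics.read_camera('wrist')['img'][120:420,120:440,::-1]
cv2.imwrite('pics/s1.png',np.hstack([cv2.resize(im,(400,375),interpolation=cv2.INTER_CUBIC),cv2.resize(w,(400,375))]))
```

```text
299 194
sample_tube [(array([0.5222, 0.1984, 0.1753]), 0.7), (array([0.4659, 0.4105, 0.0017]), 0.53)]
rack [(array([0.5532, 0.2197, 0.0011]), 0.61)]
```

View pics/s1.png

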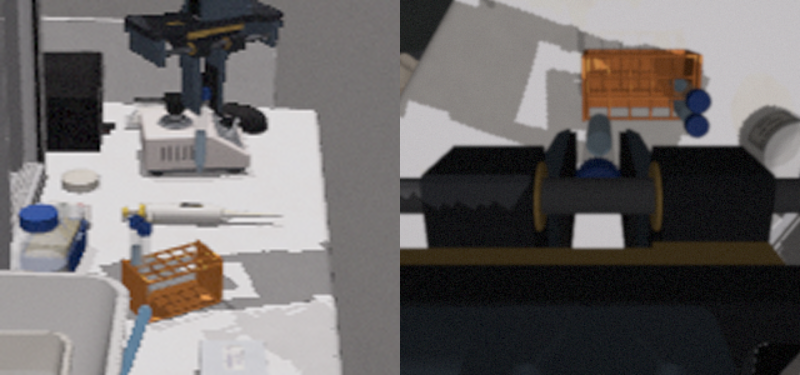

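move_arm:
  commands:
    - {"xyz": [0.02,-0.1,0],"delta_rot": [0,0,0],"fingers": 1}
    - {"xyz": [0.04,-0.25,0],"delta_rot": [0,0,0],"fingers": 1}
    - {"xyz": [0.06,-0.4,0],"delta_rot": [0,0,0],"fingers": 1}
    - {"xyz": [0.08,-0.55,0],"delta_rot": [0,0,0],"fingers": 1}
    - {"xyz": [0.1,-0.7,0],"delta_rot": [0,0,0],"fingers": 1}
    - {"xyz": [0.12,-0.85,0],"delta_rot": [0,0,0],"fingers": 1}
    - {"xyz": [0.15,-1,0],"delta_rot": [0,0,0],"fingers": 1}

```text
time_s: 11.9
tool_pos: [0.5483, -0.004, 0.2556]
tcp_rot: [0.469, 0.883, -0.0, -0.001]
ft_force: [0.2, -0.2, -0.1]
grip_width: 0.208
grip_force: 30.0
```

move_arm:
  commands:
    - {"xyz": [0.02,-0.15,0],"delta_rot": [0,0,0],"fingers": 1}
    - {"xyz": [0.04,-0.3,0],"delta_rot": [0,0,0],"fingers": 1}
    - {"xyz": [0.06,-0.45,0],"delta_rot": [0,0,0],"fingers": 1}
    - {"xyz": [0.08,-0.6,0],"delta_rot": [0,0,0],"fingers": 1}
    - {"xyz": [0.1,-0.75,0],"delta_rot": [0,0,0],"fingers": 1}
    - {"xyz": [0.12,-0.88,0],"delta_rot": [0,0,0],"fingers": 1}
    - {"xyz": [0.15,-0.96,0],"delta_rot": [0,0,0],"fingers": 1}
    - {"xyz": [0.15,-1,0],"delta_rot": [0,0,0],"fingers": 1}
    - {"xyz": [0.15,-1,0],"delta_rot": [0,0,0],"fingers": 1}

```text
time_s: 12.65
tool_pos: [0.5787, -0.2038, 0.2555]
tcp_rot: [0.469, 0.883, -0.0, -0.001]
ft_force: [-0.3, -0.5, 0.1]
grip_width: 0.207
grip_force: 30.0
```

move_arm:
  commands:
    - {"xyz": [0.016,-0.106,0],"delta_rot": [0,0,0],"fingers": 1}
    - {"xyz": [0.016,-0.106,-0.1],"delta_rot": [0,0,0],"fingers": 1}
    - {"xyz": [0.016,-0.106,-0.15],"delta_rot": [0,0,0],"fingers": 1}
    - {"xyz": [0.016,-0.106,-0.15],"delta_rot": [0,0,0],"fingers": 1}
    - {"xyz": [0.016,-0.106,-0.15],"delta_rot": [0,0,0],"fingers": 1}

```text
time_s: 13.07
tool_pos: [0.5817, -0.2224, 0.226]
tcp_rot: [0.468, 0.884, 0.0, -0.001]
ft_force: [0.2, -0.5, 0.9]
grip_width: 0.214
grip_force: 30.0
```

Run:
```python
from h import *
o=sensors.get_obs(); print(o['time_s'],o['tool_pos'],o['ft_force'])
for n in ['side','wrist','top']:
  optics.read_camera(n)
  for t in ['sample_tube','cup_floor','switch_tip']: print(n,t,[(np.round(d['xyz'],4),round(d['confidence'],2)) for d in models.spot_point(n,t)[:2]])
```

```text
13.0667 [ 0.58170393 -0.22241306  0.22599549] [ 0.21285131 -0.47442243  0.91821837]
side sample_tube [(array([ 0.7204, -0.0014, -0.0023]), 0.5), (array([ 0.5844, -0.2225,  0.1383]), 0.45)]
side cup_floor [(array([ 0.5812, -0.2296,  0.1026]), 0.51)]
side switch_tip []
wrist sample_tube [(array([ 0.5846, -0.2212,  0.139 ]), 0.55)]
wrist cup_floor [(array([ 0.5797, -0.2267,  0.097 ]), 0.56)]
wrist switch_tip [(array([ 0.4805, -0.2253,  0.0745]), 0.62)]
top sample_tube [(array([0.5887, 0.245 , 0.0021]), 0.59)]
top cup_floor [(array([ 0.5798, -0.2241,  0.0973]), 0.58)]
top switch_tip [(array([0.6007, 0.2272, 0.0089]), 0.74), (array([ 5.28e-01, -6.70e-03,  2.00e-04]), 0.62)]
```

move_arm:
  commands:
    - {"xyz": [-0.01,-0.0175,0],"delta_rot": [0,0,0],"fingers": 1}
    - {"xyz": [-0.01,-0.0175,-0.03],"delta_rot": [0,0,0],"fingers": 1}
    - {"xyz": [-0.01,-0.0175,-0.07],"delta_rot": [0,0,0],"fingers": 1}
    - {"xyz": [-0.01,-0.0175,-0.11],"delta_rot": [0,0,0],"fingers": 1}
    - {"xyz": [-0.01,-0.0175,-0.14],"delta_rot": [0,0,0],"fingers": 1}
    - {"xyz": [-0.01,-0.0175,-0.15],"delta_rot": [0,0,0],"fingers": 1}
    - {"xyz": [-0.01,-0.0175,-0.15],"delta_rot": [0,0,0],"fingers": 1}

```text
time_s: 14.25
tool_pos: [0.5799, -0.227, 0.1955]
tcp_rot: [0.469, 0.883, -0.0, -0.001]
ft_force: [0.2, 0.3, -0.9]
grip_width: 0.215
grip_force: 30.0
```

move_arm:
  commands:
    - {"xyz": [0,0,0],"delta_rot": [0,0,0],"fingers": 1}
    - {"xyz": [0,0,0],"delta_rot": [0,0,0],"fingers": 1}

```text
time_s: 14.42
tool_pos: [0.5805, -0.2273, 0.1968]
tcp_rot: [0.469, 0.883, 0.0, 0.0]
ft_force: [-0.3, -0.5, -0.8]
grip_width: 0.209
grip_force: 30.0
```

move_arm:
  commands:
    - {"xyz": [0,0,-0.01],"delta_rot": [0,0,0],"fingers": 1}
    - {"xyz": [0,0,-0.02],"delta_rot": [0,0,0],"fingers": 1}
    - {"xyz": [0,0,-0.025],"delta_rot": [0,0,0],"fingers": 1}
    - {"xyz": [0,0,-0.025],"delta_rot": [0,0,0],"fingers": 1}

```text
time_s: 14.75
tool_pos: [0.5802, -0.2272, 0.1912]
tcp_rot: [0.469, 0.883, 0.0, -0.0]
ft_force: [0.8, 0.6, -0.2]
grip_width: 0.211
grip_force: 30.0
```

move_arm:
  commands:
    - {"xyz": [0,0,-0.005],"delta_rot": [0,0,0],"fingers": 1}
    - {"xyz": [0,0,-0.01],"delta_rot": [0,0,0],"fingers": 1}
    - {"xyz": [0,0,-0.01],"delta_rot": [0,0,0],"fingers": 1}

```text
time_s: 15.0
tool_pos: [0.5804, -0.2273, 0.1895]
tcp_rot: [0.469, 0.883, 0.0, 0.0]
ft_force: [0.1, -0.2, 2.0]
grip_width: 0.211
grip_force: 30.0
```

```bash
cat > f.py <<'E'
from h import *
F=[];Z=[]
for i in range(10):
    optics.read_camera('side'); o=sensors.get_obs(); F.append(o['ft_force']); Z.append(o['tool_pos'])
print(o['time_s'],np.mean(F,0).round(2),np.std(F,0).round(2),np.mean(Z,0).round(4))
E
python3 f.py
```

```text
15.5 [-0.02  0.37  1.97] [0.42 0.49 0.52] [ 0.5804 -0.2273  0.1896]
```

move_arm:
  commands:
    - {"xyz": [0,0,-0.005],"delta_rot": [0,0,0],"fingers": 1}
    - {"xyz": [0,0,-0.01],"delta_rot": [0,0,0],"fingers": 1}
    - {"xyz": [0,0,-0.015],"delta_rot": [0,0,0],"fingers": 1}
    - {"xyz": [0,0,-0.015],"delta_rot": [0,0,0],"fingers": 1}

```text
time_s: 15.83
tool_pos: [0.5803, -0.2273, 0.1864]
tcp_rot: [0.469, 0.883, 0.0, -0.0]
ft_force: [0.9, -0.1, 3.7]
grip_width: 0.211
grip_force: 30.0
```

```bash
python3 f.py
```

```text
16.3333 [0.14 0.03 3.85] [0.57 0.57 0.53] [ 0.5803 -0.2273  0.1866]
```

move_arm:
  commands:
    - {"xyz": [0,0,-0.005],"delta_rot": [0,0,0],"fingers": 1}
    - {"xyz": [0,0,-0.01],"delta_rot": [0,0,0],"fingers": 1}
    - {"xyz": [0,0,-0.01],"delta_rot": [0,0,0],"fingers": 1}

```text
time_s: 16.58
tool_pos: [0.5803, -0.2273, 0.1844]
tcp_rot: [0.469, 0.883, 0.0, -0.0]
ft_force: [0.3, 0.4, 5.0]
grip_width: 0.213
grip_force: 30.0
```

```bash
python3 f.py
python3 - <<'E'
from h import *
c=optics.read_camera('wrist')
for t in ['sample_tube','cup_floor','switch_tip']: print(t,[(np.round(d['xyz'],4),round(d['confidence'],2)) for d in models.spot_point('wrist',t)[:2]])
E
```

```text
17.0833 [0.01 0.25 4.76] [0.6  0.63 0.59] [ 0.5803 -0.2273  0.1845]
sample_tube [(array([ 0.5815, -0.2269,  0.0958]), 0.59)]
cup_floor [(array([ 0.5799, -0.2281,  0.0918]), 0.71)]
switch_tip [(array([ 0.479 , -0.2278,  0.0759]), 0.74)]
```

move_arm:
  commands:
    - {"xyz": [0,0,0],"delta_rot": [0,0,0],"fingers": 1}
    - {"xyz": [0,0,0],"delta_rot": [0,0,0],"fingers": 1}
    - {"xyz": [0,0,0],"delta_rot": [0,0,0],"fingers": 1}
    - {"xyz": [0,0,0],"delta_rot": [0,0,0],"fingers": 1}
    - {"xyz": [0,0,0],"delta_rot": [0,0,0],"fingers": 1}
    - {"xyz": [0,0,0],"delta_rot": [0,0,0],"fingers": 1}
    - {"xyz": [0,0,0],"delta_rot": [0,0,0],"fingers": 1}
    - {"xyz": [0,0,0],"delta_rot": [0,0,0],"fingers": 1}
    - {"xyz": [0,0,0],"delta_rot": [0,0,0],"fingers": 1}
    - {"xyz": [0,0,0],"delta_rot": [0,0,0],"fingers": 1}

```text
time_s: 18.12
tool_pos: [0.5803, -0.2272, 0.1845]
tcp_rot: [0.469, 0.883, 0.0, -0.0]
ft_force: [0.1, -0.5, 5.9]
grip_width: 0.209
grip_force: 30.0
```

move_arm:
  commands:
    - {"xyz": [0,0,0],"delta_rot": [0,0,0],"fingers": 1}
    - {"xyz": [0,0,0],"delta_rot": [0,0,0],"fingers": 1}
    - {"xyz": [0,0,0],"delta_rot": [0,0,0],"fingers": 1}
    - {"xyz": [0,0,0],"delta_rot": [0,0,0],"fingers": 1}
    - {"xyz": [0,0,0],"delta_rot": [0,0,0],"fingers": 1}
    - {"xyz": [0,0,0],"delta_rot": [0,0,0],"fingers": 1}
    - {"xyz": [0,0,0],"delta_rot": [0,0,0],"fingers": 1}
    - {"xyz": [0,0,0],"delta_rot": [0,0,0],"fingers": 1}
    - {"xyz": [0,0,0],"delta_rot": [0,0,0],"fingers": 1}
    - {"xyz": [0,0,0],"delta_rot": [0,0,0],"fingers": 1}

```text
time_s: 18.95
tool_pos: [0.5803, -0.2273, 0.1845]
tcp_rot: [0.469, 0.883, 0.0, -0.0]
ft_force: [0.2, 0.8, 5.2]
grip_width: 0.209
grip_force: 30.0
```

move_arm:
  commands:
    - {"xyz": [0,0,0],"delta_rot": [0,0,0],"fingers": 1}
    - {"xyz": [0,0,0],"delta_rot": [0,0,0],"fingers": 1}
    - {"xyz": [0,0,0],"delta_rot": [0,0,0],"fingers": 1}
    - {"xyz": [0,0,0],"delta_rot": [0,0,0],"fingers": 1}
    - {"xyz": [0,0,0],"delta_rot": [0,0,0],"fingers": 1}
    - {"xyz": [0,0,0],"delta_rot": [0,0,0],"fingers": 1}
    - {"xyz": [0,0,0],"delta_rot": [0,0,0],"fingers": 1}
    - {"xyz": [0,0,0],"delta_rot": [0,0,0],"fingers": 1}
    - {"xyz": [0,0,0],"delta_rot": [0,0,0],"fingers": 1}
    - {"xyz": [0,0,0],"delta_rot": [0,0,0],"fingers": 1}

```text
time_s: 19.78
tool_pos: [0.5803, -0.2273, 0.1845]
tcp_rot: [0.469, 0.883, -0.0, -0.0]
ft_force: [0.4, -0.3, 3.9]
grip_width: 0.212
grip_force: 30.0
```

move_arm:
  commands:
    - {"xyz": [0,0,0],"delta_rot": [0,0,0],"fingers": 1}
    - {"xyz": [0,0,0],"delta_rot": [0,0,0],"fingers": 1}
    - {"xyz": [0,0,0],"delta_rot": [0,0,0],"fingers": 1}
    - {"xyz": [0,0,0],"delta_rot": [0,0,0],"fingers": 1}
    - {"xyz": [0,0,0],"delta_rot": [0,0,0],"fingers": 1}
    - {"xyz": [0,0,0],"delta_rot": [0,0,0],"fingers": 1}
    - {"xyz": [0,0,0],"delta_rot": [0,0,0],"fingers": 1}
    - {"xyz": [0,0,0],"delta_rot": [0,0,0],"fingers": 1}
    - {"xyz": [0,0,0],"delta_rot": [0,0,0],"fingers": 1}
    - {"xyz": [0,0,0],"delta_rot": [0,0,0],"fingers": 1}

```text
time_s: 20.62
tool_pos: [0.5803, -0.2273, 0.1845]
tcp_rot: [0.469, 0.883, 0.0, -0.0]
ft_force: [0.3, 0.0, 4.8]
grip_width: 0.212
grip_force: 30.0
```

move_arm:
  commands:
    - {"xyz": [0,0,0],"delta_rot": [0,0,0],"fingers": 1}
    - {"xyz": [0,0,0],"delta_rot": [0,0,0],"fingers": 1}
    - {"xyz": [0,0,0],"delta_rot": [0,0,0],"fingers": 1}
    - {"xyz": [0,0,0],"delta_rot": [0,0,0],"fingers": 1}
    - {"xyz": [0,0,0],"delta_rot": [0,0,0],"fingers": 1}
    - {"xyz": [0,0,0],"delta_rot": [0,0,0],"fingers": 1}
    - {"xyz": [0,0,0],"delta_rot": [0,0,0],"fingers": 1}
    - {"xyz": [0,0,0],"delta_rot": [0,0,0],"fingers": 1}
    - {"xyz": [0,0,0],"delta_rot": [0,0,0],"fingers": 1}
    - {"xyz": [0,0,0],"delta_rot": [0,0,0],"fingers": 1}

```text
time_s: 21.45
tool_pos: [0.5803, -0.2273, 0.1845]
tcp_rot: [0.469, 0.883, -0.0, 0.0]
ft_force: [0.2, -0.8, 5.1]
grip_width: 0.211
grip_force: 30.0
```

move_arm:
  commands:
    - {"xyz": [0,0,0],"delta_rot": [0,0,0],"fingers": 1}
    - {"xyz": [0,0,0],"delta_rot": [0,0,0],"fingers": 1}
    - {"xyz": [0,0,0],"delta_rot": [0,0,0],"fingers": 1}
    - {"xyz": [0,0,0],"delta_rot": [0,0,0],"fingers": 1}
    - {"xyz": [0,0,0],"delta_rot": [0,0,0],"fingers": 1}
    - {"xyz": [0,0,0],"delta_rot": [0,0,0],"fingers": 1}
    - {"xyz": [0,0,0],"delta_rot": [0,0,0],"fingers": 1}
    - {"xyz": [0,0,0],"delta_rot": [0,0,0],"fingers": 1}
    - {"xyz": [0,0,0],"delta_rot": [0,0,0],"fingers": 1}
    - {"xyz": [0,0,0],"delta_rot": [0,0,0],"fingers": 1}

```text
time_s: 22.28
tool_pos: [0.5803, -0.2273, 0.1845]
tcp_rot: [0.469, 0.883, -0.0, 0.0]
ft_force: [1.0, 0.7, 4.5]
grip_width: 0.209
grip_force: 30.0
```

```bash
python3 f.py
python3 - <<'E'
from h import *
optics.read_camera('side')
for t in ['rack','sample_tube']: print(t,[(np.round(d['xyz'],4),round(d['confidence'],2)) for d in models.spot_point('side',t)[:2]])
E
```

```text
22.7833 [0.22 0.03 4.99] [0.69 0.38 0.54] [ 0.5803 -0.2273  0.1845]
rack [(array([ 5.541e-01,  2.186e-01, -3.000e-04]), 0.65)]
sample_tube [(array([ 0.5807, -0.2292,  0.0965]), 0.57)]
```

Pressed steadily at about 5 N for over 6 s; the rack hasn't moved.

```bash
python3 -c "
from h import *
print(job.sign_off())"
```

```text
the job is handed in; nothing more can be done
None
```

I switched the mixer on and handed the job in with the tube still upright in the cup, held about half way down (about 5 N, roughly 5 mm) for over 6 s; the rack read as unmoved afterwards, and the other tubes and bystanders were not re-measured at the end.

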